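# Purge the torch line with the push-pull gas knob

### The arm

A 6-joint arm with a two-finger parallel gripper is mounted at the origin on the work surface. World frame = base frame: x ahead of the robot, y to its left, z up, the work surface at z = 0. Lengths are in m, angles in rad, forces in N, time in s.
With the tool pointing down it reaches from about 0.35 to 0.85 m from the base axis. Payload 8.1 kg.
Tool frame: the origin (TCP) lies at the very end of the fingers, on their centre line; the grasp point (between the pads) lies 19 mm behind it; z points along the fingers, y is the line along which they close (so a half turn about z gives the same grasp; the last joint's range is limited). The gripper opens to 93 mm and grips with 3 to 60 N. Pads are 15 mm wide; open, the fingers measure 128 mm over their backs; the gripper's body (75 mm by 188 mm) begins 65 mm behind the grasp point.
Start: joints at [-1.229, 0.13, 1.488, -0, 1.523, -0.085], TCP at [0.248, -0.546, 0.197] pointing down, gripper open.
Joint ranges: [-2.96, 2.96], [-0.89, 2.26], [0.02, 2.5], [-1.34, 4.48], [0, 2.73], [-2.66, 2.66]. Speed limits (rad/s): [2.39, 2.39, 2.79, 3.14, 3.14, 3.14].

### API

Orientations are given as a rotation vector (axis times angle).
In Python, from bench import read_state, grab_frame, camera_info, sign_off, recognise, outline_of gives the robot as it stands.
- The arm moves only by the tool move_arm, never from a script. Its argument "commands" is a list of rows, each an object with "dp": the shift along the tool's x, y, z in m, a list of three; "turn": the turn, a rotation vector about the tool's x, y, z in degrees, a list of three. In form: [{"dp": [dx, dy, dz], "turn": [ax, ay, az]}, ...]. A call has exactly 8 rows; each row is the pose to reach, as a shift and turn from the pose commanded when the call began, along the tool's axes at that moment; what a row does not reach only later rows make up. A row lasts 1/10 s, in which the tool goes at most 50 mm and 8.59 degrees, less where a joint would pass 70% of its speed; a pose out of reach is approached as far as the arm can. A call with a gripper value outside its range is refused whole. "jaw" is the opening, from 0 (shut) to 1 (fully open), set as the call begins (left out, the last holds). The fingers move at their own pace and stop on an object; "squeeze" is the grip in N (left out, the last holds). Time passes only in rows, so rows that repeat a pose let the fingers close, or fill a call up. It gives the time, the measured TCP pose, the force, the opening and the grip force at its end, in the units of the state.
- read_state(): the state, without advancing time (a new reading comes with each control period).
- grab_frame(name): name is "scene" or "top"; returns (picture, depth): 384x512x3 uint8, red, green, blue; 384x512 float32, m along the optical axis (not along the pixel's ray), 0 where there is no reading.
- camera_info(name): a dict with "mtx" (3x3 intrinsics, pixels), "k1" (the pictures are not rectified: a ray, as slopes to the right and down, at radius r is drawn at 1 + k1 r^2 times it, then the intrinsics apply), "R" (3x3) and "t" (3): a world point X has camera coordinates R X + t. Camera axes: x right, y down, z forward; pixel columns grow to the right and rows downward; lengths in m; the calibration is good to about 2 mm. A picture is of the moment at which its call begins. camera_info takes no time and is no camera call.
- sign_off(): hands the job in; it is judged then, once.
Trained networks look in the newest picture that a camera, given by its name, has taken for a name from the list of things; names that differ only in an ending like _2 or _b are one class to them, and where a whole thing is asked for, a point or a joint stands for the part that bears it (a point fixed in the world has none). Each returns a list of dicts, best first, with "conf" (0 to 1); they miss things now and then, are a little off and sometimes report something else, mostly with a low value. They report only what shows in the picture. A call takes as long as a camera call.
- recognise(query, camera): "rect" ([centre column, centre row, width, height] in pixels, round what is visible of it).
- outline_of(query, camera): "region" (384x512 bool, what is visible of it) and "rect" ([centre column, centre row, width, height] in pixels, round what is visible of it).
The state is a dict: "t": time; "q": joint angles; "qvel": joint speeds; "effort": joint torques, N m; "tcp_pos": TCP position; "tool_rot": TCP orientation; "ft_force": force on the tool from outside, world axes, zero at the start; "wrist_torque": the same for the moment, N m; "finger_gap": finger opening in m; "finger_force": force on a finger pad.
Only numpy, scipy, OpenCV 4.12 (cv2) and the standard library are available. Lean on these libraries where they do the work, as an engineer would, in place of code of your own. Each camera call takes 0.05 s, during which the arm holds its last target. There are 200 camera calls.

### The job

Purge the torch line before welding: pull the yellow knob straight out until it snaps into its on detent, leave it out for about two seconds, then push it back fully in. Leave the red supply knob out as it is, and do not shift the tin between the boxes, the magnet square or the welded coupon.

Things in the scene. Friction and masses are not known exactly. Their poses are not given: they have to be found in the camera images.
- purge (a joint): Travel of the YELLOW push-pull knob, m: 0 = fully in (off), 0.024 = fully out (on). Starts in. Slides level, straight out of its box's front. Over-centre detent: either way it takes about 6 N to break away, less towards mid-travel; past 0.012 it snaps by itself to the other end and stays. A green band on the shaft shows when it is out.
- purge_head (a point): Centre of the yellow knob's head, 90 mm above the bench; moves with the knob. The head is a disc 44 mm across, 20 mm thick along the pull axis, on a 14 mm steel shaft. +x points level into the box (push; -x is pull), z up. When in, 38 mm of shaft is bare between the head's back and the box face, 4 mm of it taken by a 28 mm wide collar; when out, 24 mm more.
- purge_box: Grey valve box of the yellow knob, bolted to the bench: 100 mm deep (x), 120 wide (y), top 118 mm above the bench. Origin under the box's centre; x points as the knob's +x, the face with the knob is at x = -50 mm. Its 8 mm high base plate is 140 mm wide and ends at the face. Two brass stubs stick out 22 mm at the back.
- supply (a joint): Travel of the RED push-pull knob on a second, identical valve box, m: 0 = in, 0.024 = out. It starts out (gas on) and must stay out. Same detent as the yellow one. Either box may be the left one.
- supply_head (a point): Centre of the red knob's head, 90 mm above the bench; same shape, size and axes as the yellow one.
- tin: Small round tin of dip paste standing on the bench between the boxes, 60 mm in diameter, 65 mm tall, white label, blue cap; origin at the centre of its underside.
- magnet: Red L-shaped welding magnet square with a diagonal steel brace, about 90 x 90 mm, 16 mm thick, lying on the bench in front of the boxes; origin at the middle of its underside.
- coupon: Two steel plates welded side by side, 101 x 100 mm, 7 mm thick, lying flat on the bench in front of the boxes; origin at the centre of its underside.

How it is judged:
On the way, in this order (a step that is already met when the one before it is completed fails the run):
1. the yellow knob is out at its on detent and stays there for at least 1.5 s (value of joint purge above 0.02 m), for 1.5 s.
2. the yellow knob is pushed fully in again (value of joint purge below 0.004 m), for 0.3 s.
At the end, for the whole second after the job is handed in: The yellow knob is fully in (within 4 mm), the red knob is still out (within 4 mm of its detent), and the tin, magnet square and coupon lie within 30 mm of where they were (value of joint purge below 0.004 m and value of joint supply above 0.02 m and distance of each of tin, magnet, coupon from where it was at the start of the episode below 0.03 m); the robot touches nothing.
It fails at once if the red knob is pushed in by 8 mm or more (value of joint supply below 0.016 m).
It fails at once if the tin, magnet square or coupon is moved by more than 30 mm (distance of any of tin, magnet, coupon from where it was at the start of the episode above 0.03 m).
It fails at once if the tin is tipped over (angle between tin's own z axis and vertical above 0.5 rad).
It also fails if it takes over 48 s, if anything falls off the work surface, if the arm or the gripper's body presses on something with over 40 N, if the wrist force passes 120 N, or if a joint passes its speed limit or range.

## Working session

There is one attempt and no reset: what is moved stays moved. The work goes in short steps, Python scripts to look and compute and a tool call to move; the robot and the scene stay as the last step left them, time stands still between calls to the robot, and variables do not carry over. Pictures are saved under pics/ and viewed, at most 10 in all, crops included, and the job is handed in when it is done.

Besides the shell and the picture viewer there is one more tool, called after "Request:" as name(argument=value, ...), one argument or row to a line, values as JSON. move_arm: Moves the arm, as the interface text tells. Its arguments: {"type":"object","properties":{"commands":{"type":"array"},"jaw":{"type":"number"},"squeeze":{"type":"number"}},"required":["commands"]}

```bash
mkdir -p pics
cat > h.py <<'E'
import numpy as np, cv2
from bench import *
def cloud(name, depth):
    c=camera_info(name); K=np.array(c["mtx"]); 
    h,w=depth.shape; u,v=np.meshgrid(np.arange(w),np.arange(h))
    p=cv2.undistortPoints(np.stack([u,v],-1).reshape(-1,1,2).astype(np.float64),K,np.array([c["k1"],0,0,0.])).reshape(h,w,2)
    P=np.dstack([p*depth[...,None],depth])
    return (P-np.array(c["t"]))@np.array(c["R"])
E
python3 - <<'E'
from h import *
s=read_state(); print({k:np.round(v,3) for k,v in s.items()})
ims=[]
for n in("scene","top"):
    im,d=grab_frame(n); np.savez(f"{n}.npz",im=im,d=d); W=cloud(n,d)
    cv2.imwrite(f"pics/{n}0.png",im[...,::-1])
    for q in("purge_head","purge_box","supply_head","supply_box","tin","magnet","coupon"):
        try:o=outline_of(q,n)
        except Exception as e: print(q,e); continue
        for r in o[:2]:
            m=r["region"]&(d>0); X=W[m]
            print(n,q,round(r["conf"],2),np.round(r["rect"]),m.sum(),np.round(np.median(X,0),3),np.round(np.percentile(X,3,0),3),np.round(np.percentile(X,97,0),3))
E
```

```text
{'t': np.float64(0.0), 'q': array([-1.229,  0.131,  1.489,  0.   ,  1.523, -0.085]), 'qvel': array([ 0.   , -0.   , -0.001, -0.   , -0.001,  0.001]), 'effort': array([-0.0000e+00, -5.5983e+01, -4.9177e+01,  7.7000e-02,  3.6000e-02,
       -0.0000e+00]), 'tcp_pos': array([ 0.248, -0.546,  0.196]), 'tool_rot': array([-3.069, -0.665,  0.   ]), 'ft_force': array([ 0.061,  0.654, -0.049]), 'wrist_torque': array([ 0.033, -0.03 ,  0.011]), 'finger_force': np.float64(0.0), 'finger_gap': np.float64(0.093)}
scene purge_head 0.68 [286. 243.  32.  27.] 476 [0.586 0.165 0.098] [0.569 0.144 0.075] [0.612 0.183 0.111]
scene purge_box 0.83 [248. 282. 107. 111.] 7145 [0.686 0.175 0.112] [0.586 0.097 0.005] [0.736 0.214 0.119]
scene supply_head 0.79 [186. 120.  30.  28.] 372 [ 0.535 -0.235  0.095] [ 0.464 -0.361 -0.002] [ 0.576 -0.224  0.11 ]
supply_box it knows: coupon, magnet, purge, purge_box, purge_head, supply, supply_head, tin
scene tin 0.76 [180. 238.  30.  43.] 1110 [0.713 0.002 0.054] [ 0.685 -0.033  0.006] [0.737 0.017 0.066]
scene magnet 0.6 [278. 134.  48.  27.] 801 [ 0.357 -0.143  0.014] 
[... 193 characters left out ...]
471 [0.578 0.154 0.099] [ 0.565  0.139 -0.001] [0.618 0.177 0.112]
top purge_box 0.88 [175. 128.  82.  88.] 5498 [0.653 0.139 0.116] [0.573 0.08  0.005] [0.717 0.2   0.119]
top supply_head 0.97 [386. 171.  29.  44.] 571 [ 0.535 -0.239  0.098] [ 0.516 -0.264  0.085] [ 0.592 -0.228  0.112]
supply_box it knows: coupon, magnet, purge, purge_box, purge_head, supply, supply_head, tin
top tin 0.58 [255. 108.  28.  40.] 883 [ 0.695 -0.016  0.063] [ 0.678 -0.042  0.011] [0.727 0.009 0.066]
top magnet 0.61 [326. 282.  54.  45.] 1468 [ 0.351 -0.152  0.016] [ 0.321 -0.185  0.009] [ 0.394 -0.096  0.018]
top coupon 0.78 [195. 283.  62.  59.] 2751 [0.363 0.111 0.006] [0.315 0.062 0.003] [0.413 0.161 0.008]
```

Run:
```python
from h import *
ims=[]
for n in("scene","top"):
    z=np.load(n+".npz"); im,d=z["im"],z["d"]; W=cloud(n,d); ims.append(im)
    hsv=cv2.cvtColor(im,cv2.COLOR_RGB2HSV)
    # box top of purge
    m=(d>0)&(abs(W[...,2]-.118)<.005)&(W[...,1]>.04)&(W[...,1]<.3)&(W[...,0]>.5)&(W[...,0]<.85)&(hsv[...,1]<90)
    m=cv2.morphologyEx(m.astype(np.uint8),cv2.MORPH_OPEN,np.ones((3,3)))>0
    r=cv2.minAreaRect((W[m][:,:2]*1000).astype(np.float32)); print(n,"boxtop",m.sum(),r, np.median(W[m][:,2]))
    print(np.round(cv2.boxPoints(r)))
    y=(d>0)&(abs(hsv[...,0].astype(int)-26)<8)&(hsv[...,1]>120)&(hsv[...,2]>70)&(W[...,2]>.06)&(W[...,2]<.12)&(W[...,1]>.08)&(W[...,1]<.25)
    X=W[y]; print("yellow",len(X),np.round(X.mean(0),4),np.round(X.min(0),4),np.round(X.max(0),4))
    t=X[X[:,2]>.1][:,:2]*1000
    if len(t)>5: print("toprect",cv2.minAreaRect(t.astype(np.float32)))
    c=camera_info(n); print("cam",np.round(-np.array(c["R"]).T@np.array(c["t"]),3))
cv2.imwrite("pics/a.png",cv2.resize(ims[0],(800,600))[...,::-1]); cv2.imwrite("pics/b.png",cv2.resize(ims[1],(800,600))[...,::-1])
```

```text
scene boxtop 3452 ((675.257568359375, 147.96324157714844), (119.5320053100586, 98.3089370727539), 81.94572448730469) 0.11666738725764575
[[618.  96.]
 [716.  82.]
 [732. 200.]
 [635. 214.]]
yellow 387 [0.5861 0.1669 0.1018] [0.5684 0.1376 0.0677] [0.6284 0.1851 0.1181]
toprect ((597.1730346679688, 160.09234619140625), (36.92473220825195, 58.017791748046875), 81.36536407470703)
cam [0.925 0.54  0.793]
top boxtop 3211 ((672.859130859375, 144.095947265625), (119.35426330566406, 97.40962982177734), 81.89881896972656) 0.11717868858393891
[[616.  92.]
 [713.  78.]
 [729. 196.]
 [633. 210.]]
yellow 428 [0.5896 0.1537 0.1022] [0.5649 0.1249 0.0674] [0.6269 0.1798 0.1189]
toprect ((595.1114501953125, 156.13223266601562), (48.45292663574219, 58.06040954589844), 81.6525650024414)
cam [ 0.393 -0.015  0.737]
```

View pics/a.png

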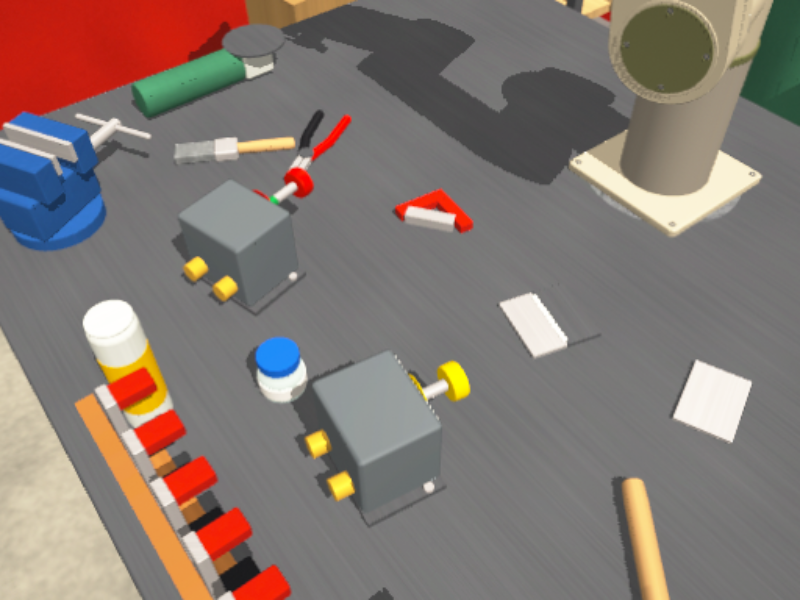

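View pics/b.png

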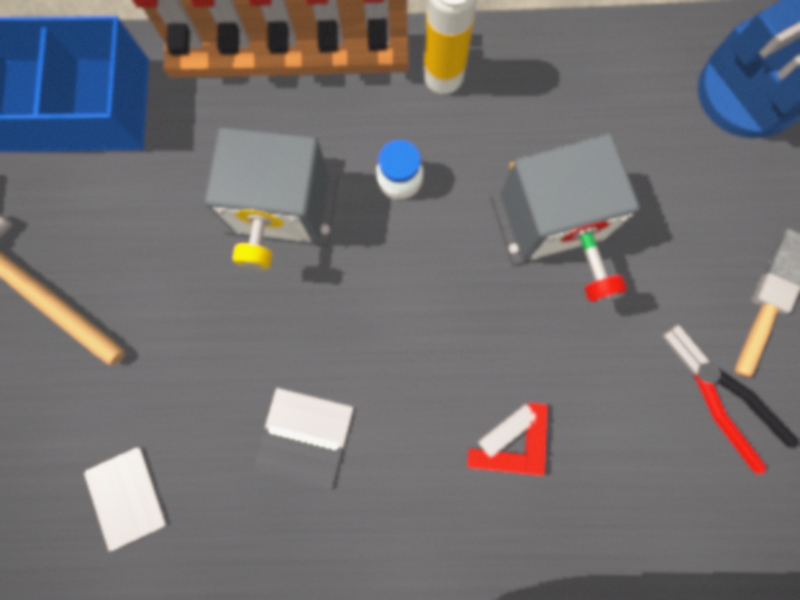

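The pictures show the yellow knob, pushed in, on the box at (255,255) in the top view and (453,380) in the scene view. The red knob is out with its green band showing, at (605,288) in the top view. The fitted box centre is about (0.674, 0.146) with its x axis at -8°, which puts the head at about (0.577, 0.159), agreeing with the direct measurement.

```bash
cat > go.py <<'E'
import sys
from h import *
from scipy.spatial.transform import Rotation as R
x,y,z,yaw=map(float,sys.argv[1:])
s=read_state(); C=R.from_rotvec(s["tool_rot"])
T=R.from_euler("z",yaw,degrees=True)*R.from_euler("x",180,degrees=True)
print("t",s["t"],"dp",np.round(C.inv().apply(np.array([x,y,z])-s["tcp_pos"]),4),"turn",np.round((C.inv()*T).as_rotvec(degrees=True),2))
E
python3 go.py .577 .159 .20 -8.1
```

```text
t 0.7 dp [ 0.591  -0.5059 -0.0027] turn [-0.    0.   32.55]
```

Request:
move_arm(
  commands=[
    {"dp": [0.0365,-0.031,-0.003],"turn": [0,0,4]},
    {"dp": [0.073,-0.062,-0.003],"turn": [0,0,8]},
    {"dp": [0.11,-0.094,-0.003],"turn": [0,0,12]},
    {"dp": [0.146,-0.125,-0.003],"turn": [0,0,16]},
    {"dp": [0.183,-0.156,-0.003],"turn": [0,0,20]},
    {"dp": [0.22,-0.188,-0.003],"turn": [0,0,24]},
    {"dp": [0.256,-0.219,-0.003],"turn": [0,0,28]},
    {"dp": [0.293,-0.25,-0.003],"turn": [0,0,32.55]},
  ],
  jaw=1,
  squeeze=10,
)

```text
t: 1.5
tcp_pos: [0.4121, -0.1956, 0.2007]
tool_rot: [3.133, -0.227, 0.001]
ft_force: [1.2, -0.4, -0.1]
finger_gap: 0.0932
finger_force: 0.0
```

```bash
python3 go.py .577 .159 .20 -8.1
```

```text
t 1.5 dp [ 0.1121 -0.3747  0.0006] turn [ 0.02 -0.06 -0.18]
```

Request:
move_arm(
  commands=[
    {"dp": [0.014,-0.047,0],"turn": [0,0,0]},
    {"dp": [0.028,-0.094,0],"turn": [0,0,0]},
    {"dp": [0.042,-0.14,0],"turn": [0,0,0]},
    {"dp": [0.056,-0.187,0],"turn": [0,0,0]},
    {"dp": [0.07,-0.234,0],"turn": [0,0,0]},
    {"dp": [0.084,-0.281,0],"turn": [0,0,0]},
    {"dp": [0.098,-0.328,0],"turn": [0,0,0]},
    {"dp": [0.112,-0.374,0],"turn": [0,0,0]},
  ],
)

```text
t: 2.3
tcp_pos: [0.5758, 0.1594, 0.2005]
tool_rot: [-3.134, 0.221, -0.001]
ft_force: [0.1, -0.3, 0.0]
finger_gap: 0.0927
finger_force: 0.0
```

```bash
python3 go.py .577 .159 .12 -8.1
python3 - <<'E'
from h import *
im,_=grab_frame("scene"); i2,_=grab_frame("top")
cv2.imwrite("pics/c.png",np.hstack([cv2.resize(im[150:350,180:380],(400,400)),cv2.resize(i2[80:230,90:240],(400,400))])[...,::-1])
E
python3 go.py .577 .159 .12 -8.1
```

```text
t 2.3 dp [0.0012 0.0003 0.0805] turn [-0.01 -0.03  0.02]
t 2.4 dp [0.0018 0.0033 0.079 ] turn [-0.08  0.09  0.28]
```

View pics/c.png

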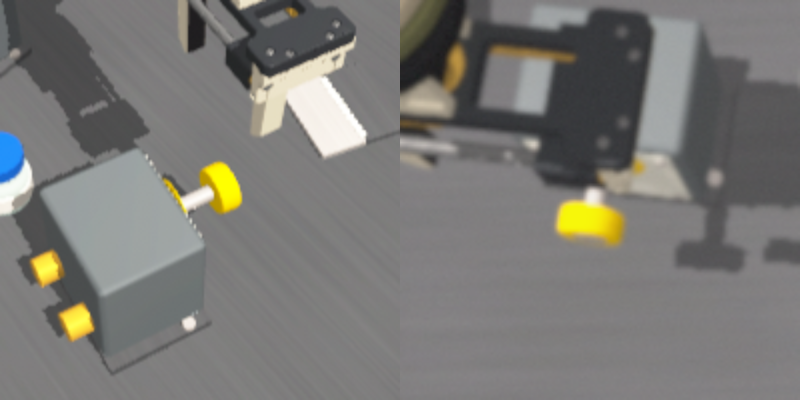

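The gripper is above the yellow head, as forward kinematics says. The head is at (220,190) in the left crop and (590,222) in the right one. Descending now.

Request:
move_arm(
  commands=[
    {"dp": [0.001,0.001,0.02],"turn": [0,0,0]},
    {"dp": [0.001,0.001,0.04],"turn": [0,0,0]},
    {"dp": [0.001,0.001,0.06],"turn": [0,0,0]},
    {"dp": [0.001,0.001,0.08],"turn": [0,0,0]},
    {"dp": [0.001,0.001,0.1],"turn": [0,0,0]},
    {"dp": [0.001,0.001,0.115],"turn": [0,0,0]},
    {"dp": [0.001,0.001,0.128],"turn": [0,0,0]},
    {"dp": [0.001,0.001,0.128],"turn": [0,0,0]},
  ],
)

```text
t: 3.2
tcp_pos: [0.5746, 0.1555, 0.0702]
tool_rot: [3.133, -0.222, -0.005]
ft_force: [-0.5, 0.4, 0.3]
finger_gap: 0.0928
finger_force: 0.0
```

```bash
python3 go.py .577 .159 .071 -8.1
python3 - <<'E'
from h import *
im,_=grab_frame("scene"); i2,_=grab_frame("top")
cv2.imwrite("pics/d.png",np.hstack([cv2.resize(im[180:330,210:360],(400,400)),cv2.resize(i2[80:230,90:240],(400,400))])[...,::-1])
E
```

```text
t 3.2 dp [ 0.0019 -0.0038 -0.0008] turn [ 0.06  0.18 -0.01]
```

View pics/d.png

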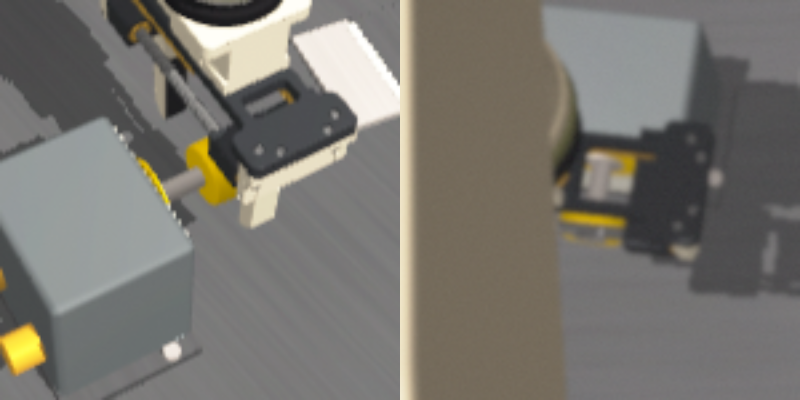

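The head (at (210,170) in the left crop) is between the fingers. I'll make a small correction, then close gently.

Request:
move_arm(
  commands=[
    {"dp": [0.002,-0.003,0],"turn": [0,0,0]},
    {"dp": [0.002,-0.003,0],"turn": [0,0,0]},
    {"dp": [0.002,-0.003,0],"turn": [0,0,0]},
    {"dp": [0.002,-0.003,0],"turn": [0,0,0]},
    {"dp": [0.002,-0.003,0],"turn": [0,0,0]},
    {"dp": [0.002,-0.003,0],"turn": [0,0,0]},
    {"dp": [0.002,-0.003,0],"turn": [0,0,0]},
    {"dp": [0.002,-0.003,0],"turn": [0,0,0]},
  ],
  jaw=0,
  squeeze=6,
)

```text
t: 4.1
tcp_pos: [0.5785, 0.16, 0.0723]
tool_rot: [-3.132, 0.221, -0.0]
ft_force: [0.6, 5.1, -1.2]
finger_gap: 0.0428
finger_force: 5.8
```

Request:
move_arm(
  commands=[
    {"dp": [0,-0.001,0],"turn": [0,0,0]},
    {"dp": [0,-0.002,0],"turn": [0,0,0]},
    {"dp": [0,-0.002,0],"turn": [0,0,0]},
    {"dp": [0,-0.002,0],"turn": [0,0,0]},
    {"dp": [0,-0.002,0],"turn": [0,0,0]},
    {"dp": [0,-0.002,0],"turn": [0,0,0]},
    {"dp": [0,-0.002,0],"turn": [0,0,0]},
    {"dp": [0,-0.002,0],"turn": [0,0,0]},
  ],
  squeeze=30,
)

```text
t: 4.9
tcp_pos: [0.5786, 0.1602, 0.0723]
tool_rot: [3.133, -0.222, -0.001]
ft_force: [-1.6, -4.9, 1.2]
finger_gap: 0.0419
finger_force: 29.8
```

Request:
move_arm(
  commands=[
    {"dp": [-0.003,0.001,0],"turn": [0,0,0]},
    {"dp": [-0.006,0.001,0],"turn": [0,0,0]},
    {"dp": [-0.01,0.001,0],"turn": [0,0,0]},
    {"dp": [-0.014,0.001,0],"turn": [0,0,0]},
    {"dp": [-0.018,0.001,0],"turn": [0,0,0]},
    {"dp": [-0.021,0.001,0],"turn": [0,0,0]},
    {"dp": [-0.024,0.001,0],"turn": [0,0,0]},
    {"dp": [-0.024,0.001,0],"turn": [0,0,0]},
  ],
)

```text
t: 5.7
tcp_pos: [0.5548, 0.1636, 0.0723]
tool_rot: [-3.133, 0.221, -0.001]
ft_force: [0.7, 2.8, -2.7]
finger_gap: 0.0418
finger_force: 29.5
```

Run:
```python
from h import *
s=read_state(); print(s["tcp_pos"],s["ft_force"],s["finger_gap"])
im,_=grab_frame("scene"); i2,_=grab_frame("top")
cv2.imwrite("pics/e.png",np.hstack([cv2.resize(im[180:330,210:360],(400,400)),cv2.resize(i2[80:230,90:240],(400,400))])[...,::-1])
```

```text
[0.5547789  0.16358308 0.072339  ] [ 0.74686889  2.78974455 -2.68058131] 0.04181636611298597
```

View pics/e.png

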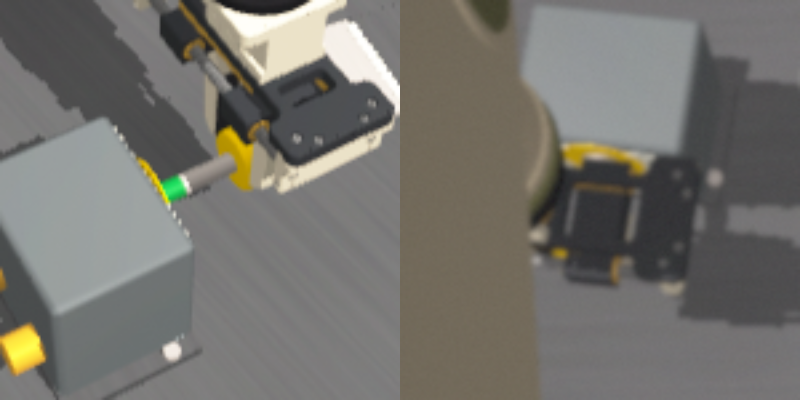

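The green band shows at (175,190), so the knob is out. I'll open the jaws a little so it sits freely in the detent, and wait.

Request:
move_arm(
  commands=[
    {"dp": [0,0,0],"turn": [0,0,0]},
    {"dp": [0,0,0],"turn": [0,0,0]},
    {"dp": [0,0,0],"turn": [0,0,0]},
    {"dp": [0,0,0],"turn": [0,0,0]},
    {"dp": [0,0,0],"turn": [0,0,0]},
    {"dp": [0,0,0],"turn": [0,0,0]},
    {"dp": [0,0,0],"turn": [0,0,0]},
    {"dp": [0,0,0],"turn": [0,0,0]},
  ],
  jaw=0.65,
)

```text
t: 6.6
tcp_pos: [0.5548, 0.1631, 0.0723]
tool_rot: [-3.134, 0.222, -0.0]
ft_force: [0.6, 0.2, 0.7]
finger_gap: 0.0606
finger_force: 0.0
```

Request:
move_arm(
  commands=[
    {"dp": [0,0,0],"turn": [0,0,0]},
    {"dp": [0,0,0],"turn": [0,0,0]},
    {"dp": [0,0,0],"turn": [0,0,0]},
    {"dp": [0,0,0],"turn": [0,0,0]},
    {"dp": [0,0,0],"turn": [0,0,0]},
    {"dp": [0,0,0],"turn": [0,0,0]},
    {"dp": [0,0,0],"turn": [0,0,0]},
    {"dp": [0,0,0],"turn": [0,0,0]},
  ],
)

```text
t: 7.4
tcp_pos: [0.5548, 0.1631, 0.0724]
tool_rot: [3.134, -0.222, -0.0]
ft_force: [0.4, 0.7, 0.0]
finger_gap: 0.0608
finger_force: 0.0
```

Request:
move_arm(
  commands=[
    {"dp": [0,0,0],"turn": [0,0,0]},
    {"dp": [0,0,0],"turn": [0,0,0]},
    {"dp": [0,0,0],"turn": [0,0,0]},
    {"dp": [0,0,0],"turn": [0,0,0]},
    {"dp": [0,0,0],"turn": [0,0,0]},
    {"dp": [0,0,0],"turn": [0,0,0]},
    {"dp": [0,0,0],"turn": [0,0,0]},
    {"dp": [0,0,0],"turn": [0,0,0]},
  ],
  jaw=0,
  squeeze=30,
)

```text
t: 8.2
tcp_pos: [0.5549, 0.1635, 0.0723]
tool_rot: [-3.133, 0.221, -0.0]
ft_force: [1.7, 4.7, -0.9]
finger_gap: 0.0421
finger_force: 29.5
```

Out for over 2 s. Now I'll push it in.

Request:
move_arm(
  commands=[
    {"dp": [0.003,0,0],"turn": [0,0,0]},
    {"dp": [0.006,0,0],"turn": [0,0,0]},
    {"dp": [0.01,0,0],"turn": [0,0,0]},
    {"dp": [0.014,0,0],"turn": [0,0,0]},
    {"dp": [0.018,0,0],"turn": [0,0,0]},
    {"dp": [0.021,0,0],"turn": [0,0,0]},
    {"dp": [0.0235,0,0],"turn": [0,0,0]},
    {"dp": [0.0235,0,0],"turn": [0,0,0]},
  ],
)

```text
t: 9.0
tcp_pos: [0.5786, 0.16, 0.0724]
tool_rot: [-3.133, 0.222, -0.001]
ft_force: [2.8, 5.9, -1.8]
finger_gap: 0.042
finger_force: 29.5
```

Request:
move_arm(
  commands=[
    {"dp": [0,0,0],"turn": [0,0,0]},
    {"dp": [0,0,0],"turn": [0,0,0]},
    {"dp": [0,0,0],"turn": [0,0,0]},
    {"dp": [0,0,0],"turn": [0,0,0]},
    {"dp": [0,0,0],"turn": [0,0,0]},
    {"dp": [0,0,0],"turn": [0,0,0]},
    {"dp": [0,0,0],"turn": [0,0,0]},
    {"dp": [0,0,0],"turn": [0,0,0]},
  ],
  jaw=1,
)

```text
t: 9.8
tcp_pos: [0.5781, 0.1598, 0.0723]
tool_rot: [3.134, -0.222, -0.0]
ft_force: [-0.4, -0.0, -0.8]
finger_gap: 0.093
finger_force: 0.0
```

Request:
move_arm(
  commands=[
    {"dp": [0,0,-0.015],"turn": [0,0,0]},
    {"dp": [0,0,-0.035],"turn": [0,0,0]},
    {"dp": [0,0,-0.055],"turn": [0,0,0]},
    {"dp": [0,0,-0.075],"turn": [0,0,0]},
    {"dp": [-0.03,0,-0.095],"turn": [0,0,0]},
    {"dp": [-0.07,0,-0.12],"turn": [0,0,0]},
    {"dp": [-0.11,0,-0.13],"turn": [0,0,0]},
    {"dp": [-0.11,0,-0.13],"turn": [0,0,0]},
  ],
)

```text
t: 10.6
tcp_pos: [0.4672, 0.1764, 0.2061]
tool_rot: [-3.132, 0.219, -0.006]
ft_force: [1.4, -0.4, -0.2]
finger_gap: 0.0933
finger_force: 0.0
```

Run:
```python
from h import *
s=read_state(); print(s["t"],s["tcp_pos"],s["ft_force"],s["finger_gap"])
im,_=grab_frame("scene"); i2,_=grab_frame("top")
cv2.imwrite("pics/f.png",np.hstack([cv2.resize(im[60:330,110:380],(400,400)),cv2.resize(i2,(400,300))[:,:] if 0 else cv2.copyMakeBorder(cv2.resize(i2,(400,300)),0,100,0,0,0)])[...,::-1])
```

```text
10.6 [0.46720035 0.17643193 0.20605762] [ 1.38245316 -0.39037764 -0.1510282 ] 0.09326838807890496
```

View pics/f.png

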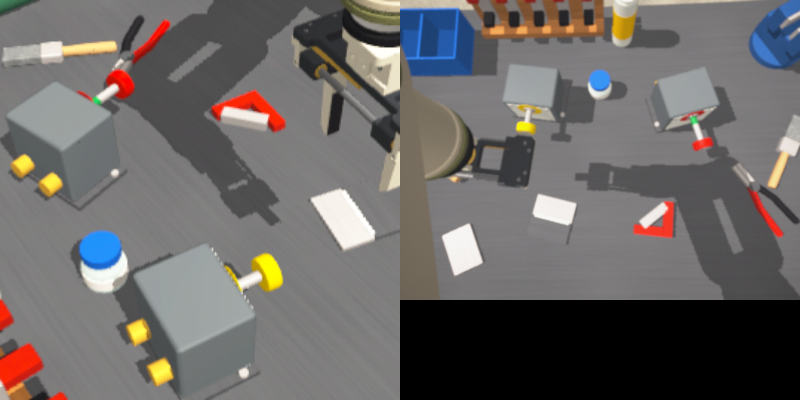

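The yellow knob is in with no green showing at (265,272). The red knob is still out with its green band at (100,98). The tin, magnet and coupon are where they were, and the arm is clear.

```bash
python3 -c "
from bench import *
print(sign_off())"
```

```text
the job is handed in; nothing more can be done
None
```

The torch line was purged and the job is handed in: the yellow knob was out over 2 s and is back fully in, the red knob is still out, nothing else looks shifted in the final pictures, and no verdict came back.

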